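# Shut and lock the frosted sliding-door cabinet

## Task

Shut and lock the small frosted cabinet on the counter: slide its front door all the way across to the left until it stops, then push the lock's plunger straight in through its whole stroke so that it catches and stays in by itself. Leave the mixing bowls, the spoon rest and the scoop standing where they are.

Things in the scene. Friction and masses are not known exactly. Their poses are not given: they have to be found in the camera images.
- cabinet: Frosted-acrylic cabinet fixed to the counter: 170 mm deep (own x), 460 wide (own y), 200 high. Origin: centre of its underside. Front looks along own -x, to the robot; own +y is its left end as the robot sees it. Turns in yaw only. A fixed pane closes its right half; the sliding door runs 12 mm in front of that pane. A white upstand, 100 high and 1160 long, runs along its back.
- door (a joint): Sliding door (frosted, 235 mm wide, 184 high), metres of opening: 0 = shut against its stop at the cabinet's left (own +y) end, grows as it slides right, at most 0.19. Starts 0.06 to 0.15 open. Stays where left; 2 to 3 N slides it. Its front face lies 80 mm in front of the cabinet's origin (own x -0.080), 4 mm behind the cabinet's front edge. The locked bolt holds it shut.
- pull (a point): Aluminium pull on the door, a vertical blade 8 mm thick (own y), standing 32 mm out from the door's face, from 87 to 187 mm above the counter. This point is the middle of its thickness on the outer edge, 166 mm above the counter, 34 mm below the cabinet's top; moves with the door, 190 mm left (own +y) of the lock. Pushing on its right (own -y) side shuts the door.
- plunger (a joint): Sprung plunger of the door's lock, metres pressed: 0 = out (unlocked, as it starts), 0.012 = fully in at its stop. Takes up to about 7 N. Let go before 0.009 it springs back out; beyond that it snaps in and stays. With the door not shut its bolt meets the fixed pane after about 5 mm and it cannot go in; the hole is met only with the door within 2 mm of shut.
- plunger_face (a point): Centre of the plunger's outer face: a steel cylinder 20 mm across with a key slot, 166 mm above the counter, 34 below the cabinet's top, pressed along the cabinet's own +x. When out it stands 16 mm proud of the round lock body (28 mm across, itself standing 17 mm out from the door's face); when home, 4 mm proud. It moves with door and plunger; lock axis 16 mm from the door's right edge.
- big_bowl: Lower of two stacked steel mixing bowls, 190 mm across the rim, 80 mm high, loose on the counter in front of the cabinet. Origin: centre of its underside. Leave alone.
- small_bowl: Upper bowl, 148 mm across the rim, 64 mm high, standing inside the big one on its 5 mm floor. Origin: centre of its underside. Leave alone.
- spoon_rest: White ceramic spoon rest, a dish 112 mm across and 20 mm high with a flat tab, 155 mm long in all, loose on the counter in front of the cabinet. Origin: centre of the dish's underside. Leave alone.
- scoop: Teal plastic scoop, bowl 80 by 56 by 40 mm with a flat handle along its own -x, 176 mm long in all, loose on the counter in front of the cabinet. Origin: under the middle of the bowl. Leave alone.

How it is judged (in metres and radians):
On the way, in this order (a step that is already met when the one before it is completed fails the run):
1. the door is slid shut against its stop (within 4 mm) (value of joint door below 0.004 m), for 0.2 s.
2. the plunger is pushed home with the door shut (value of joint plunger above 0.0105 m and value of joint door below 0.004 m), for 0.2 s.
At the end, for the whole second after the job is handed in: The door is within 4 mm of shut and the plunger stays latched in, at least 10.5 mm of its 12 mm stroke, with nothing touching it; the bowls, spoon rest and scoop stand still where they were (each within 30 mm) (all of step 2 and linear speed of each of big_bowl, small_bowl, spoon_rest, scoop below 0.02 m/s and distance of each of big_bowl, small_bowl, spoon_rest, scoop from where it was at the start of the episode below 0.03 m).
It fails at once if a bowl, the spoon rest or the scoop is moved more than 30 mm or tipped (distance of any of big_bowl, small_bowl, spoon_rest, scoop from where it was at the start of the episode above 0.03 m or angle between any of big_bowl, small_bowl, spoon_rest, scoop's own z axis and vertical above 0.35 rad).
It also fails if it takes over 40 s, if anything falls off the work surface, if the arm or the gripper's body presses on something with over 40 N, if the wrist force passes 120 N, or if a joint passes its speed limit or range.

## Robot

A 7-joint arm with a two-finger parallel gripper is mounted at the origin on the work surface. World frame = base frame: x ahead of the robot, y to its left, z up, the work surface at z = 0. Lengths are in mm, angles in rad, forces in N, time in s.
With the tool pointing down it reaches from about 400 to 875 mm from the base axis. Payload 4.4 kg.
Tool frame: the origin (TCP) lies at the very end of the fingers, on their centre line; the grasp point (between the pads) lies 19 mm behind it; z points along the fingers, y is the direction in which the jaws open and shut (so a half turn about z gives the same grasp; the last joint's range is limited). The gripper opens to 85 mm and grips with 20 to 120 N. Pads are 22 mm wide; open, the fingers measure 114 mm over their backs; the gripper's body (76 mm by 85 mm) begins 54 mm behind the grasp point. The pads swing forward as they close: fully open they stand 13 mm farther back than shut.
Start: joints at [-1.24, 0.628, 0.038, 1.517, -0.027, 0.996, -0.02], TCP at [251.183, 599.521, 231.313] pointing down, gripper open.
Joint ranges: [-3.06, 3.06], [-0.37, 2.12], [-1.25, 1.32], [0.18, 2.47], [-1.1, 4.24], [0.23, 1.98], [-2.94, 2.94]. Speed limits (rad/s): [2.57, 2.57, 3.14, 3.14, 3.14, 3.14, 3.14].

## Interface

Orientations are given as [roll, pitch, yaw] about the fixed x, y, z axes, in that order (R = Rz(yaw) Ry(pitch) Rx(roll)).
In Python, from cell import ctrl gives the robot as it stands.
- The arm moves only by the shell command python3 -m crank 'ROWS' [OPENING]. ROWS is JSON, a list that holds one entry, the list of rows, each a list of 6 numbers: the shift along the tool's x, y, z in units of 30 mm (1.0 is 30 mm), then the turn, a rotation vector about the tool's x, y, z in units of 6 degrees (1.0 is 6 degrees). In form: [[[tx, ty, tz, rx, ry, rz], ...]]. A call has 1 to 12 rows; each row shifts and turns the pose as measured when the row begins, along the tool's axes as they then stand; what a row does not reach is not made up. A row lasts 1/12 s, in which the tool goes at most 41.7 mm and 7.16 degrees, less where a joint would pass 70% of its speed; a pose out of reach is approached as far as the arm can. A call is refused whole if a number of a shift passes 1 or a number of a turn 1, either way. A call with a gripper value outside its range is refused whole. OPENING is the gripper command: -1 is fully open, 1 is shut, values between are in proportion, set as the call begins (- or left out, the last holds). The fingers move at their own pace and stop on an object; the grip force is fixed at half the most. Time passes only in rows, so rows that do not move let the fingers close. It gives the time, the measured TCP pose, the force and the opening at its end, in the units of the state.
- ctrl.read_state(): the state, without advancing time (a new reading comes with each control period).
- ctrl.get_image(name): name is "scene" or "top" or "wrist"; returns a dict with "color" (400x640x3 uint8, red, green, blue), "depth" (400x640 float32, mm along the optical axis (not along the pixel's ray), 0 where there is no reading), "camera_matrix" (3x3 intrinsics, pixels), "R" (3x3) and "t" (3): a world point X has camera coordinates R X + t. Camera axes: x right, y down, z forward; pixel columns grow to the right and rows downward; lengths in mm; the calibration is good to about 2 mm. A picture is of the moment at which its call begins.
- ctrl.finish_job(): hands the job in, once; it reports no verdict.
Trained networks look in a picture, given as the dict that the camera call returned (one of the last four; its "shot" number tells which), for a name from the list of things; names that differ only in an ending like _2 or _b are one class to them, and where a whole thing is asked for, a point or a joint stands for the part that bears it (a point fixed in the world has none). Each returns a list of dicts, best first, with "conf" (0 to 1); they miss things now and then, are a little off and sometimes report something else, mostly with a low value. They report only what shows in the picture. A call takes as long as a camera call.
- ctrl.search_frame(query, picture): "extent" ([centre column, centre row, width, height] in pixels, round what is visible of it).
The state is a dict: "clock": time; "qpos": joint angles; "qd": joint speeds; "tau": joint torques, N m; "eef_pos": TCP position; "tool_rot": TCP orientation; "force": force on the tool from outside, world axes, zero at the start; "torque": the same for the moment, N m; "width": finger opening in mm.
Only numpy, scipy, OpenCV 4.12 (cv2) and the standard library are available. Lean on these libraries where they do the work, as an engineer would, in place of code of your own. Each camera call takes 0.05 s, during which the arm holds its last target. There are 200 camera calls.

## Working session

There is one attempt and no reset: what is moved stays moved. The work goes in short steps, Python scripts to look and compute and a shell command to move; the robot and the scene stay as the last step left them, time stands still between calls to the robot, and variables do not carry over. Pictures are saved under pics/ and viewed, about 8 in all and at most 12, crops included, and the job is handed in when it is done.

```bash
mkdir -p pics; ls
cat > h.py <<'E'
import numpy as np,cv2
from cell import ctrl
def px2w(im,u,v,d=None):
    K=im["camera_matrix"];d=im["depth"][int(v),int(u)] if d is None else d
    c=np.array([(u-K[0,2])/K[0,0]*d,(v-K[1,2])/K[1,1]*d,d])
    return im["R"].T@(c-im["t"])
def w2px(im,X):
    c=im["R"]@np.array(X)+im["t"];p=im["camera_matrix"]@c;return p[:2]/p[2]
def save(im,n): cv2.imwrite(f"pics/{n}.png",im["color"][:,:,::-1])
E
python3 - <<'E'
from h import *
s=ctrl.read_state();print(s)
for n in("scene","top"):
    im=ctrl.get_image(n);save(im,n+"0");print(n,-im["R"].T@im["t"],im["R"][2])
    for q in("cabinet","pull","plunger_face","big_bowl","spoon_rest","scoop"):
        for r in ctrl.search_frame(q,im)[:2]:
            e=r["extent"];print(q,round(r["conf"],2),np.round(e),np.round(px2w(im,e[0],e[1])))
E
```

```text
pics
{'clock': 0.0, 'qpos': array([-1.23979133,  0.62933196,  0.03845346,  1.51836306, -0.02699177,
        0.99627247, -0.01998606]), 'qd': array([ 0.00057115, -0.00120888,  0.00018809, -0.00056623, -0.0004995 ,
       -0.00120951,  0.00156747]), 'tau': array([-1.58954090e-04, -5.63391924e+01,  1.22604501e+00, -1.93450785e+01,
        1.09485170e-02,  1.05195094e-02,  8.45144967e-06]), 'eef_pos': array([250.95275056, 598.93877105, 230.40004853]), 'tool_rot': array([-3.13973653e+00,  3.71646225e-05,  2.74479692e+00]), 'force': array([-0.84455   ,  0.66491869,  0.00544964]), 'torque': array([ 0.01971238, -0.02425066, -0.04598358]), 'width': 85.54678055989119}
scene [ 706.50412913 -220.90187603  948.83184356] [-0.17296545  0.28211605 -0.94365963]
cabinet 0.59 [386. 233. 223. 331.] [705.  32. 201.]
cabinet 0.2 [313. 242.  64. 101.] [567. -11.  -2.]
pull 0.52 [314. 241.  59.  99.] [569. -10.  -1.]
big_bowl 0.82 [271. 194.  81.  77.] [420.  33.  12.]
spoon_rest 0.86 [196. 303.  62.  51.] [ 420. -274.    5.]
scoop 0.62 [315. 116.  53.  56.] [398. 270.  25.]
top [ 440.3905487    15.70691098 1202.97447492] [ 0.10316059 -0.00313641 -0.99465977]
pull 0.91 [343. 191.  96.  21.] [606. -39.  14.]
pull 0.47 [328. 151. 454.  93.] [673.   6. 197.]
plunger_face 0.56 [387. 191.  10.   5.] [ 587. -134.  175.]
plunger_face 0.47 [227. 271.  43.  70.] [387. 254.  42.]
big_bowl 0.96 [321. 255.  78.  75.] [433.  14.   9.]
spoon_rest 0.61 [427. 269.  45.  62.] [ 405. -268.    4.]
scoop 0.94 [229. 271.  44.  67.] [388. 256.  10.]
```

Run:
```python
import cv2,numpy as np
a=cv2.imread("pics/top0.png")[110:310,170:490];b=cv2.imread("pics/scene0.png")[80:380,130:530]
a=cv2.resize(a,(800,500),interpolation=2)
cv2.imwrite("pics/a1.png",a);cv2.imwrite("pics/b1.png",cv2.resize(b,(800,600),interpolation=2))
```

```text
(no output)
```

View pics/a1.png

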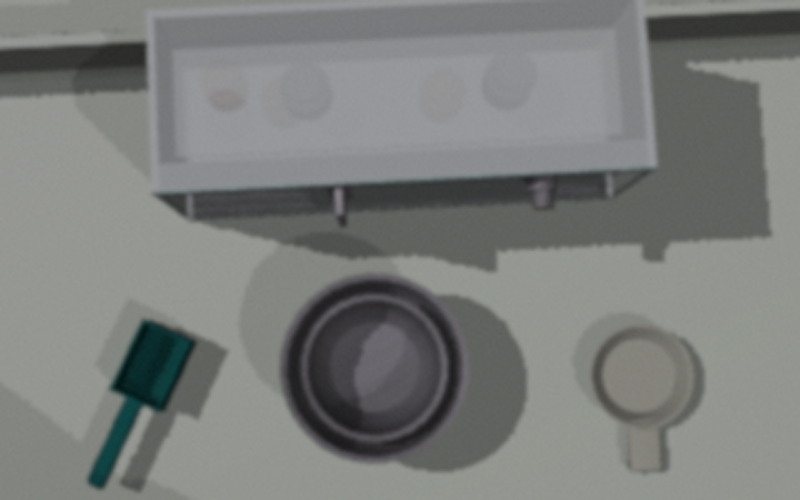

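View pics/b1.png

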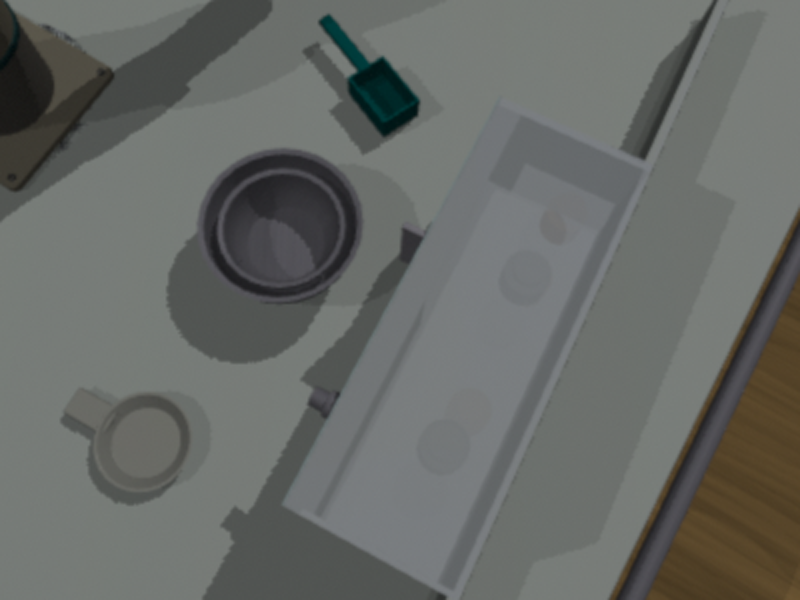

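The top view shows the pull tip at crop (341,222) and the plunger face at (543,207). The front edge of the cabinet top runs from (155,193) to (655,167), and the bowls stand clear in front of it.

```bash
cat >> h.py <<'E'
def onz(im,u,v,z):
    a=px2w(im,u,v,500.);b=px2w(im,u,v,1000.);return a+(b-a)*(z-a[2])/(b[2]-a[2])
E
python3 - <<'E'
from h import *
im=ctrl.get_image("top");f=lambda u,v,z:onz(im,170+u/2.5,110+v/2.5,z)
L,R=f(155,193,200),f(655,167,200);d=L-R;print("front",L,R,np.hypot(*d[:2]),"yaw",np.degrees(np.arctan2(-d[0],d[1])))
print("pull",f(341,223,187),"plunger",f(543,208,172))
u=d/np.linalg.norm(d);n=np.array([u[1],-u[0],0]);c=(L+R)/2+84*n
print("c",c,"n",n,"u",u)
for nm,P in(("pull",f(341,223,187)),("pl",f(543,208,172))):print(nm,(P-c)@n,(P-c)@u)
E
```

```text
front [582.97880178 220.20948297 200.        ] [ 618.08019826 -232.84546955  200.        ] 454.4126957298056 yaw 4.4302620611200645
pull [561.3321894   51.65119639 187.        ] plunger [ 581.79593155 -135.36819861  172.        ]
c [6.84278516e+02 1.70639912e-01 2.00000000e+02] n [0.99701209 0.07724563 0.        ] u [-0.07724563  0.99701209  0.        ]
pull -118.60232589990905 60.82380417104844
pl -112.64615914249764 -127.21752885329116
```

```bash
python3 -m crank '[[[0,0,0,0,0,-0.9],[0,0,0,0,0,-0.9],[0,0,0,0,0,-0.9],[0,0,0,0,0,-0.9],[0,0,0,0,0,-0.9],[-0.45,-0.98,0,0,0,0],[-0.45,-0.98,0,0,0,0],[-0.45,-0.98,0,0,0,0],[-0.45,-0.98,0,0,0,0],[-0.45,-0.98,0,0,0,0],[-0.45,-0.98,0,0,0,0],[-0.45,-0.98,0,0,0,0]]]' 1
```

```text
clock: 1.75
eef_pos: [362.9, 406.2, 229.9]
tool_rot: [3.133, -0.002, -3.026]
force: [0.2, 1.5, -0.5]
width: 0.1
```

```bash
python3 -m crank '[[[-0.44,-0.98,0,0,0,0.36],[-0.44,-0.98,0,0,0,0],[-0.44,-0.98,0,0,0,0],[-0.44,-0.98,0,0,0,0],[-0.44,-0.98,0,0,0,0],[-0.44,-0.98,0,0,0,0],[-0.44,-0.98,0,0,0,0],[-0.44,-0.98,0,0,0,0],[-0.44,-0.98,0,0,0,0],[-0.44,-0.98,0,0,0,0],[-0.44,-0.98,0,0,0,0],[0,0,0,0,0,0]]]'
python3 - <<'E'
from h import *
n=np.array([.99701,.07725,0]);u=np.array([-.07725,.99701,0]);c=np.array([684.28,.17,0])
s=ctrl.read_state();p=s["eef_pos"]-c;print("own",p@n,p@u,p[2],np.array(s["tool_rot"]))
im=ctrl.get_image("wrist");save(im,"w2")
for q in("pull","plunger_face"):
    for r in ctrl.search_frame(q,im)[:2]:print(q,r)
E
```

```text
clock: 2.75
eef_pos: [544.8, 70.7, 229.7]
tool_rot: [3.135, 0.007, -3.076]
force: [-0.4, -0.2, 0.3]
width: -0.3
own -133.63924647229928 81.12042433255093 229.66101892876563 [ 3.13513722  0.0071947  -3.07593454]
pull {'extent': [170.6, 260.9, 339.8, 97.6], 'conf': 0.63}
plunger_face {'extent': [16.9, 266.4, 33.9, 38.8], 'conf': 0.76}
```

View pics/w2.png

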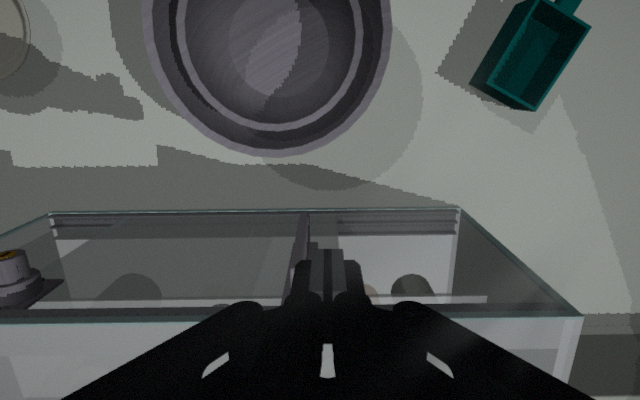

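Wrist view: the pull blade is at about (303,215–290), just left of the fingertips at (325,260), and the lock is at (17,265). I'll back off to the pull's right side before descending.

```bash
python3 -m crank '[[[0,-0.9,0,0,0,0],[0,-0.9,0,0,0,0],[0,-0.8,0,0,0,0],[0,0,0,0,0,0]]]'
python3 - <<'E'
from h import *
n=np.array([.99701,.07725,0]);u=np.array([-.07725,.99701,0]);c=np.array([684.28,.17,0])
s=ctrl.read_state();p=s["eef_pos"]-c;print("own",p@n,p@u,p[2],np.array(s["tool_rot"]))
im=ctrl.get_image("wrist");save(im,"w3");print(-im["R"].T@im["t"])
for r in ctrl.search_frame("plunger_face",im)[:2]:print(r)
d=im["depth"];o=[]
K=im["camera_matrix"];v,U=np.mgrid[:400,:640];C=np.stack([(U-K[0,2])/K[0,0]*d,(v-K[1,2])/K[1,1]*d,d],-1)
W=(C-im["t"])@im["R"];q=W-c;X=q@n;Y=q@u;Z=q[...,2]
fr=(d>0)&(X<-86)&(X>-130)&(Z>100)&(Z<192)
nl,lab,st,_=cv2.connectedComponentsWithStats(fr.astype("uint8"))
for i in range(1,nl):
    m=lab==i
    if m.sum()>20:print(st[i],[np.round(np.percentile(a[m],[3,50,97]),1) for a in(X,Y,Z)])
m=(d>0)&(abs(Z-200)<4);print("top",[np.round(np.percentile(a[m],[1,50,99]),1) for a in(X,Y,Z)])
for y in(-100,-50,0,50,100,150):
    k=m&(abs(Y-y)<4); print(y,k.sum()and np.percentile(X[k],[1,5]))
E
```

```text
clock: 3.23
eef_pos: [545.8, 9.8, 228.6]
tool_rot: [3.124, 0.004, -3.049]
force: [1.1, -0.8, -0.3]
width: -0.1
own -137.34106586073338 20.291420124239465 228.56787361998863 [ 3.12432588  0.00388272 -3.04925099]
[4.69314368e+02 4.07278053e-01 3.71342026e+02]
{'extent': [96.5, 268.4, 43.4, 39.4], 'conf': 0.67}
[ 368  222   33   87 1568] [array([-109.4, -103.8,  -87.2]), array([58.2, 59.5, 65.3]), array([105.9, 166.6, 188.1])]
[  74  250   51   52 1972] [array([-110.7,  -97.7,  -86.9]), array([-136.1, -122.7, -114.3]), array([160.9, 174. , 180. ])]
top [array([-83.1, -64.9, -29.6]), array([-172.7,  -69.5,  216. ]), array([196.5, 200.4, 201.7])]
-100 [-83.09180062 -82.6879375 ]
-50 [-83.11272044 -56.15050111]
0 0
50 0
100 [-83.36049509 -83.02612044]
150 [-83.23437926 -82.79616046]
```

View pics/w3.png

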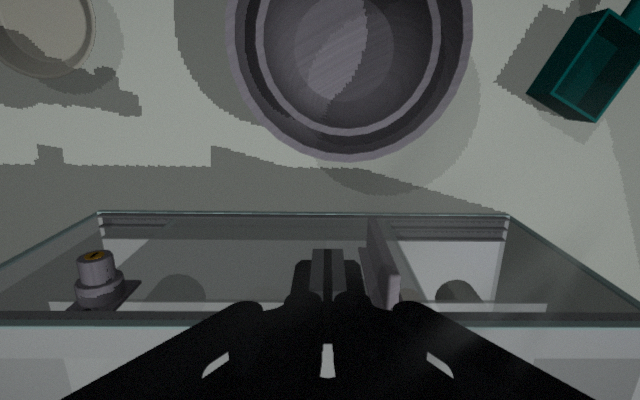

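Depth puts the pull's right face at own y ≈ 57 and the plunger face at (-112, -126). The cabinet frame fits, with its front edge at -83. Next I'll descend and move in beside the pull.

```bash
cat > st.py <<'E'
from h import *
n=np.array([.99701,.07725,0]);u=np.array([-.07725,.99701,0]);c=np.array([684.28,.17,0])
s=ctrl.read_state();p=s["eef_pos"]-c;f=s["force"];print("own",np.round([p@n,p@u,p[2]],1),"rot",np.round(s["tool_rot"],3),"F own",np.round([f@n,f@u,f[2]],1))
E
python3 -m crank '[[[0,0,0.85,0,0,0],[0,0,0.85,0,0,0],[0,0,0.85,0,0,0],[-0.55,0,0,0,0,0.15],[-0.55,0,0,0,0,0],[0,0,0,0,0,0]]]'; python3 st.py
```

```text
clock: 3.83
eef_pos: [578.0, 37.1, 151.1]
tool_rot: [3.112, 0.007, -3.041]
force: [2.1, -1.1, 0.1]
width: -0.0
own [-103.1   45.1  151.1] rot [ 3.112  0.007 -3.041] F own [ 2.  -1.3  0.1]
```

```bash
python3 -m crank '[[[0,0,0,0,0,0],[0,0,0,0,0,0]]]'; python3 st.py
```

```text
clock: 4.0
eef_pos: [577.5, 40.2, 151.0]
tool_rot: [3.112, 0.006, -3.036]
force: [3.0, -1.5, -1.2]
width: 0.0
own [-103.4   48.2  151. ] rot [ 3.112  0.006 -3.036] F own [ 2.9 -1.7 -1.2]
```

```bash
python3 -m crank '[[[0,0.6,0,0.28,0,0.27],[0,0.6,0,0,0,0],[0,0.6,0,0,0,0],[0,0.6,0,0,0,0],[0,0.6,0,0,0,0]]]'; python3 st.py
```

```text
clock: 4.42
eef_pos: [568.9, 123.8, 152.7]
tool_rot: [-3.133, 0.008, -3.076]
force: [2.3, -2.9, -1.3]
width: -0.1
own [-105.5  132.2  152.7] rot [-3.133  0.008 -3.076] F own [ 2.  -3.  -1.3]
```

```bash
python3 -m crank '[[[-0.05,0.5,0,0,0,0],[-0.05,0.4,0,0,0,0],[0,0.25,0,0,0,0],[0,0.1,0,0,0,0]]]'; python3 st.py; python3 -m crank '[[[0,0.1,0,0,0,0],[0,0.1,0,0,0,0],[0,0.1,0,0,0,0]]]'; python3 st.py
```

```text
clock: 4.75
eef_pos: [564.9, 166.8, 153.2]
tool_rot: [-3.133, 0.005, -3.07]
force: [2.1, -2.1, -1.3]
width: -0.2
own [-106.2  175.3  153.2] rot [-3.133  0.005 -3.07 ] F own [ 1.9 -2.3 -1.3]
clock: 5.0
eef_pos: [564.6, 168.9, 153.3]
tool_rot: [-3.124, 0.005, -3.074]
force: [-0.3, -5.0, 1.4]
width: -0.2
own [-106.3  177.4  153.3] rot [-3.124  0.005 -3.074] F own [-0.7 -5.   1.4]
```

```bash
python3 -m crank '[[[0,0.2,0,0,0,0],[0,0.2,0,0,0,0],[0,0.2,0,0,0,0],[0,0.2,0,0,0,0]]]'; python3 st.py
python3 - <<'E'
from h import *
im=ctrl.get_image("top");a=cv2.resize(im["color"][110:310,170:490,::-1],(800,500),interpolation=2);cv2.imwrite("pics/t4.png",a)
E
```

```text
clock: 5.33
eef_pos: [564.3, 168.2, 153.7]
tool_rot: [-3.096, -0.001, -3.093]
force: [0.2, -10.0, 3.5]
width: 0.3
own [-106.7  176.8  153.7] rot [-3.096e+00 -1.000e-03 -3.093e+00] F own [ -0.6 -10.    3.5]
```

View pics/t4.png

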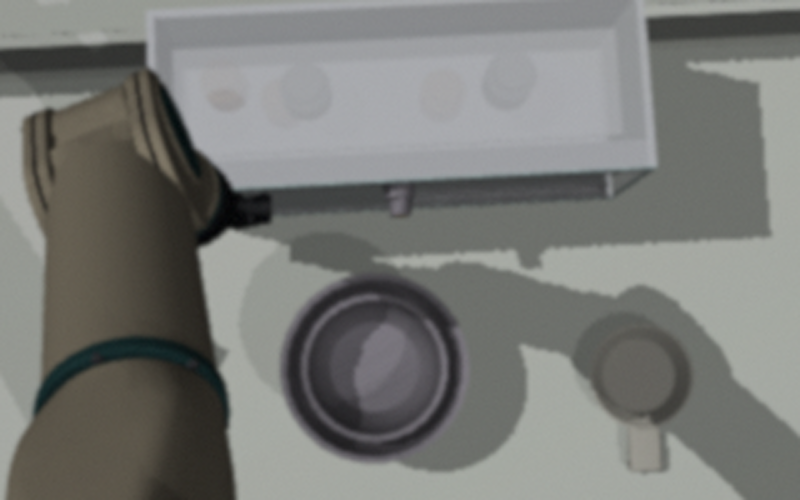

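The door is against its stop: 10 N with no motion, and the lock has moved to crop (400,215), own y ≈ 5. The bowls and spoon rest look unmoved, and the scoop is hidden by the arm. I'll back off and go in front of the lock.

```bash
python3 -m crank '[[[0,-0.5,0,-0.43,0,-0.28],[0.5,-0.7,0,0,0,0],[0.7,-0.9,0,0,0,0],[0.3,-0.9,0,0,0,0],[0,-0.9,0,0,0,0],[0,-0.9,0,0,0,0],[0,-0.5,0,0,0,0],[0,0,0,0,0,0]]]'; python3 st.py;python3 - <<'E'
from h import *
n=np.array([.99701,.07725,0]);u=np.array([-.07725,.99701,0]);c=np.array([684.28,.17,0])
im=ctrl.get_image("wrist");save(im,"w5")
d=im["depth"];K=im["camera_matrix"];v,U=np.mgrid[:400,:640];C=np.stack([(U-K[0,2])/K[0,0]*d,(v-K[1,2])/K[1,1]*d,d],-1)
W=(C-im["t"])@im["R"];q=W-c;X=q@n;Y=q@u;Z=q[...,2]
fr=(d>0)&(X<-86)&(X>-130)&(Z>100)&(Z<192)
nl,lab,st,_=cv2.connectedComponentsWithStats(fr.astype("uint8"))
for i in range(1,nl):
    m=lab==i
    if m.sum()>20:print(st[i],[np.round(np.percentile(a[m],[3,50,97]),1) for a in(X,Y,Z)])
E
```

```text
clock: 6.05
eef_pos: [530.0, -3.3, 155.8]
tool_rot: [3.14, 0.002, -3.067]
force: [-0.1, -0.4, 0.4]
width: 0.1
own [-154.1    8.4  155.8] rot [ 3.140e+00  2.000e-03 -3.067e+00] F own [-0.2 -0.4  0.4]
[ 602  285   38   63 1513] [array([-109.2,  -98.3,  -86.5]), array([191.3, 192.4, 196.9]), array([100.9, 113.7, 127. ])]
[320 347  16  31 376] [array([-111.4, -110.3, -109.2]), array([ 5.8,  8.5, 11.6]), array([158.3, 169. , 175.4])]
```

View pics/w5.png

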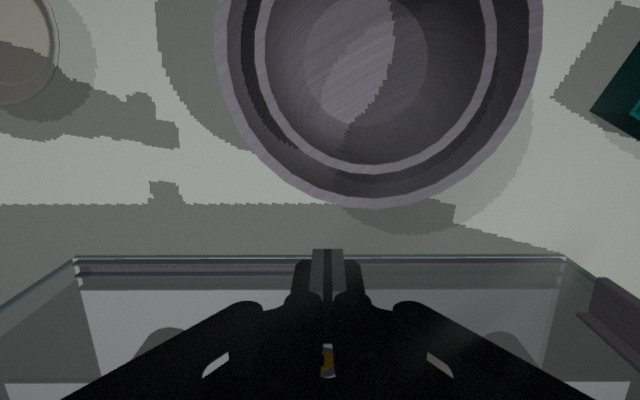

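Wrist view: the pull is at right (610,300), at own y ≈ 195. The lock's brass slot shows through the gripper at (327,360), so the fingers are squarely in front of it. Now I'll press.

```bash
python3 -m crank '[[[-0.4,-0.1,0.16,0,0,-0.05],[-0.4,0,0,0,0,0],[-0.1,0,0,0,0,0]]]'; python3 st.py; python3 -m crank '[[[-0.2,0,0,0,0,0],[-0.2,0,0,0,0,0],[-0.2,0,0,0,0,0]]]'; python3 st.py
```

```text
clock: 6.35
eef_pos: [556.9, 1.0, 151.6]
tool_rot: [3.136, 0.002, -3.06]
force: [1.4, -0.3, 1.0]
width: 0.2
own [-126.9   10.7  151.6] rot [ 3.136e+00  2.000e-03 -3.060e+00] F own [ 1.4 -0.4  1. ]
clock: 6.6
eef_pos: [570.3, 4.3, 151.0]
tool_rot: [3.136, -0.008, -3.057]
force: [-2.5, -0.6, 0.6]
width: -0.2
own [-113.3   12.9  151. ] rot [ 3.136 -0.008 -3.057] F own [-2.6 -0.4  0.6]
```

The y drift is 8 mm off centre, so I'll ease off, recentre and press again.

```bash
python3 -m crank '[[[0.6,0,0,0,0,0],[0.1,-0.2,0,0,0,-0.15],[0,-0.2,0,0,0,0]]]'; python3 st.py; python3 -m crank '[[[-0.25,-0.1,0,0,0,0],[-0.25,-0.1,0,0,0,0],[-0.25,-0.03,0,0,0,0],[-0.25,0,0,0,0,0]]]'; python3 st.py;  python3 -m crank '[[[-0.25,0,0,0,0,0],[-0.25,0,0,0,0,0],[-0.25,0,0,0,0,0]]]'; python3 st.py
```

```text
clock: 6.85
eef_pos: [551.6, -5.2, 151.0]
tool_rot: [3.134, -0.007, -3.034]
force: [0.1, -0.3, -0.9]
width: 0.1
own [-132.7    4.9  151. ] rot [ 3.134 -0.007 -3.034] F own [ 0.  -0.3 -0.9]
clock: 7.18
eef_pos: [575.7, -11.1, 150.4]
tool_rot: [3.133, -0.027, -3.036]
force: [-31.8, -1.1, 23.5]
width: -0.0
own [-109.1   -2.8  150.4] rot [ 3.133 -0.027 -3.036] F own [-31.8   1.4  23.5]
clock: 7.43
eef_pos: [574.1, -10.9, 148.3]
tool_rot: [3.13, -0.085, -3.037]
force: [-20.1, -1.5, 15.6]
width: 0.0
own [-110.7   -2.6  148.3] rot [ 3.13  -0.085 -3.037] F own [-20.1   0.1  15.6]
```

Force rose to 32 N with an upward component, so something is at its stop. I'll back off and check the plunger.

```bash
python3 -m crank '[[[0.6,0,0,0,0,0],[0.8,0,-0.2,0,0.5,-0.3],[0.8,-1,-0.5,0,0.3,0],[0,-1,-0.9,0,0,0],[0,-1,-0.9,0,0,0],[0,-1,-0.5,0,0,0],[0,0,0,0,0,0]]]'; python3 st.py;python3 - <<'E'
from h import *
n=np.array([.99701,.07725,0]);u=np.array([-.07725,.99701,0]);c=np.array([684.28,.17,0])
im=ctrl.get_image("wrist");save(im,"w6")
d=im["depth"];K=im["camera_matrix"];v,U=np.mgrid[:400,:640];C=np.stack([(U-K[0,2])/K[0,0]*d,(v-K[1,2])/K[1,1]*d,d],-1)
W=(C-im["t"])@im["R"];q=W-c;X=q@n;Y=q@u;Z=q[...,2]
fr=(d>0)&(X<-86)&(X>-130)&(Z>100)&(Z<192)
nl,lab,st,_=cv2.connectedComponentsWithStats(fr.astype("uint8"))
for i in range(1,nl):
    m=lab==i
    if m.sum()>20:print(st[i],[np.round(np.percentile(a[m],[1,50,99]),1) for a in(X,Y,Z)])
E
```

```text
clock: 8.02
eef_pos: [543.4, -138.5, 244.0]
tool_rot: [3.124, -0.177, -2.994]
force: [0.6, -0.4, 0.4]
width: -0.1
own [-151.1 -127.4  244. ] rot [ 3.124 -0.177 -2.994] F own [ 0.5 -0.4  0.4]
[ 485  310   45   32 1076] [array([-99.1, -93.9, -86.2]), array([-7.5,  2.1, 17.5]), array([158.6, 174.6, 180.9])]
```

View pics/w6.png

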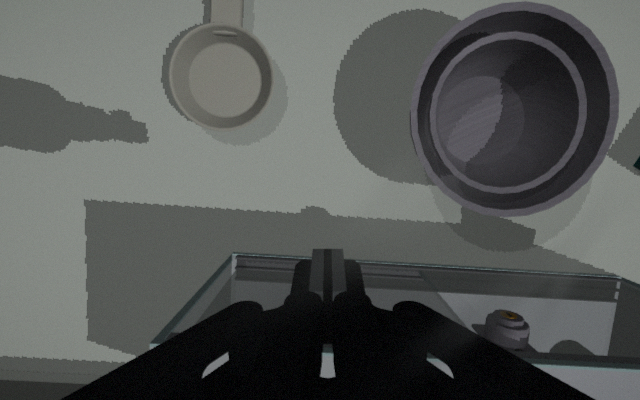

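The lock at (508,328) now has its plunger nearly flush: the face is at x ≈ -99, against -111 before, so about 12 mm in, and the door is still at its stop. One last check of the loose objects, then I'll hand in.

```bash
python3 -m crank '[[[0,0,0,0,0,0],[0,0,0,0,0,0]]]'
python3 - <<'E'
from h import *
for n in("top","scene"):
    im=ctrl.get_image(n);save(im,n+"7")
    for q in("big_bowl","small_bowl","spoon_rest","scoop"):print(n,q,[(round(r["conf"],2),np.round(r["extent"])) for r in ctrl.search_frame(q,im)[:1]])
ctrl.finish_job()
E
```

```text
clock: 8.23
eef_pos: [544.4, -134.1, 242.4]
tool_rot: [3.119, -0.177, -2.992]
force: [-0.5, -0.1, -0.2]
width: 0.3
top big_bowl [(0.85, array([322., 255.,  78.,  76.]))]
top small_bowl [(0.63, array([321., 259.,  57.,  59.]))]
top spoon_rest []
top scoop [(0.9, array([229., 270.,  47.,  65.]))]
scene big_bowl []
scene small_bowl []
scene spoon_rest [(0.75, array([195., 300.,  60.,  50.]))]
scene scoop [(0.72, array([314., 116.,  52.,  58.]))]
the job is handed in; nothing more can be done
```

I shut the cabinet door and pushed the lock's plunger in until it stayed in by itself, then handed the job in at about 8 s of the 40 s allowed. No verdict is reported.

- **Door:** I pushed the pull with the closed fingers until it stopped, at 10 N with no further motion. After the lock was pressed, the lock was still at own y ≈ 5 mm, where it was with the door shut.
- **Plunger:** My first press drifted about 8 mm off centre, so I backed off, recentred and pressed again. After I let go, the outer face sat about 12 mm further in than before (x about -99 mm, earlier -111 mm), with nothing touching it.
- **Force:** The second press peaked at a 32 N reading toward the cabinet plus 23 N upward on the wrist. That is about 40 N combined, under the 120 N wrist limit. I did not find out whether part of it came from the gripper touching the cabinet. If it did, it would be close to the 40 N limit for the gripper's body.
- **Loose objects:** The last detections put the big bowl, spoon rest and scoop within about 3 pixels of where they started. The small bowl had no starting detection to compare with, but it still sits inside the big one. Each camera missed one or two items: the top view lost the spoon rest and the scene view lost the bowls, but every item was found in at least one view.

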